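# Clear the draining mat back onto the kitchen rack

## Task

Put the dry things on the draining mat back on the steel rack, each where its kind belongs: stand both spice tins upright on the floor of the steel tray with the tin that is already there, stand both glass stoppers head down on the floor of the bowl that already holds one, and set the funnel mouth down and flat in the middle of the empty bowl. Set each thing down gently without dropping it, and do not shift the bowls, the tray or what already stands in them.

Things in the scene. Friction and masses are not known exactly. Their poses are not given: they have to be found in the camera images.
- tin_a: Chrome spice tin with ribbed twist cap: upright cylinder 44 mm in diameter (46 mm at the cap), 64 mm tall, 90 g. Origin: centre of its underside, z up. Starts on the thin pale draining mat, 10 cm or more from its neighbours, in any of five places. One of two alike.
- tin_b: Chrome spice tin with ribbed twist cap: upright cylinder 44 mm in diameter (46 mm at the cap), 64 mm tall, 90 g. Origin: centre of its underside, z up. Starts on the thin pale draining mat, 10 cm or more from its neighbours, in any of five places. One of two alike.
- stopper_a: Pale glass carafe stopper stood upside down: flat round head 36 mm across, 12 mm thick, at the bottom; the plug rises from it, 25 mm thick tapering to 22 mm, with a dark seal ring; 55 mm tall, 75 g. Origin: centre of its underside, z up. Starts on the thin pale draining mat, 10 cm or more from its neighbours, in any of five places. One of two alike.
- stopper_b: Pale glass carafe stopper stood upside down: flat round head 36 mm across, 12 mm thick, at the bottom; the plug rises from it, 25 mm thick tapering to 22 mm, with a dark seal ring; 55 mm tall, 75 g. Origin: centre of its underside, z up. Starts on the thin pale draining mat, 10 cm or more from its neighbours, in any of five places. One of two alike.
- funnel: Grey plastic funnel standing on its mouth, spout up: mouth 84 mm across with a small tab, cone narrowing to 19 mm at 56 mm height, then a spout 18 mm thick tapering to 13 mm at its top; 95 mm tall, 50 g. Best gripped by the spout. Origin: centre of its underside, z up. Starts on the thin pale draining mat, 10 cm or more from its neighbours, in any of five places.
- tin_tray: Low steel tray, loose, 0.55 kg, on the rack's upper, set-back tier (145 mm above the worktop): 110 mm along its x, 220 mm along its y, 20 mm high, walls and floor 4 mm. Origin: centre of its underside, z up. One spice tin stands in it, 50 to 80 mm from the middle towards +y; the rest is free. A small white pot stands on the tier beyond its -y end.
- stopper_bowl: Shallow white ceramic bowl, loose, 0.42 kg, on the rack's lower tier (55 mm above the worktop): rim 180 mm across, 42 mm high, flat inner floor 126 mm across, 6 mm above its underside. Origin: centre of its underside, z up. The two bowls are alike, 19 cm apart, in either order. This one already holds a glass stopper, about 33 mm off centre.
- empty_bowl: Shallow white ceramic bowl, loose, 0.42 kg, on the rack's lower tier (55 mm above the worktop): rim 180 mm across, 42 mm high, flat inner floor 126 mm across, 6 mm above its underside. Origin: centre of its underside, z up. The two bowls are alike, 19 cm apart, in either order. This one is empty.
- tin_home: The spice tin already standing in the tray, like the others (44 mm in diameter, 64 mm tall). Origin: centre of its underside, z up. It stays where it is.
- stopper_home: The glass stopper already standing, head down, in one bowl, like the others (head 36 mm, 55 mm tall). Origin: centre of its underside, z up. It stays where it is.
Not all that is in view belongs to the job. What is shaped like the stopper_home but blue is not meant.

How it is judged:
At the end, for the whole second after the job is handed in: Tins upright (0.15 rad) on the tray floor; stoppers head down (0.22 rad) on the floor of the bowl that held one, within 52 mm of its centre; funnel flat (0.15 rad) in the other bowl, within 28 mm of its centre; first tin and stopper moved under 30 mm, bowls and tray under 40 mm; all at rest (x of tin_a in the frame of tin_tray between -0.036 and 0.036 m and y of tin_a in the frame of tin_tray between -0.092 and 0.092 m and z of each of tin_a, tin_b in the frame of tin_tray below 0.012 m and angle between each of tin_a, tin_b, funnel's own z axis and vertical below 0.15 rad and x of tin_b in the frame of tin_tray between -0.036 and 0.036 m and y of tin_b in the frame of tin_tray between -0.092 and 0.092 m and horizontal distance between each of stopper_a, stopper_b and stopper_bowl below 0.052 m and z of each of stopper_a, stopper_b in the frame of stopper_bowl below 0.016 m and angle between each of stopper_a, stopper_b's own z axis and vertical below 0.22 rad and horizontal distance between funnel and empty_bowl below 0.028 m and z of funnel in the frame of empty_bowl below 0.018 m and distance of each of tin_home, stopper_home from where it was at the start of the episode below 0.03 m and distance of each of tin_tray, stopper_bowl, empty_bowl from where it was at the start of the episode below 0.04 m and angle between each of tin_home, stopper_home's own z axis and vertical below 0.25 rad and linear speed of each of tin_a, tin_b, stopper_a, stopper_b, funnel, tin_home, stopper_home, tin_tray, stopper_bowl, empty_bowl below 0.02 m/s); the robot touches nothing.
It fails at once if a thing is dropped or slammed into its place: faster than 0.7 m/s when less than 50 mm above its tray or bowl ((horizontal distance between tin_a and tin_tray below 0.11 m and z of tin_a in the frame of tin_tray below 0.05 m and linear speed of tin_a above 0.7 m/s) or (horizontal distance between tin_b and tin_tray below 0.11 m and z of tin_b in the frame of tin_tray below 0.05 m and linear speed of tin_b above 0.7 m/s) or (horizontal distance between stopper_a and stopper_bowl below 0.11 m and z of stopper_a in the frame of stopper_bowl below 0.05 m and linear speed of stopper_a above 0.7 m/s) or (horizontal distance between stopper_b and stopper_bowl below 0.11 m and z of stopper_b in the frame of stopper_bowl below 0.05 m and linear speed of stopper_b above 0.7 m/s) or (horizontal distance between funnel and empty_bowl below 0.11 m and z of funnel in the frame of empty_bowl below 0.05 m and linear speed of funnel above 0.7 m/s)).
It fails at once if the tin or stopper already put away is moved more than 30 mm (distance of any of tin_home, stopper_home from where it was at the start of the episode above 0.03 m).
It fails at once if a bowl or the tray is moved more than 40 mm (distance of any of tin_tray, stopper_bowl, empty_bowl from where it was at the start of the episode above 0.04 m).
It also fails if it takes over 144 s, if anything falls off the work surface, if the arm or the gripper's body presses on something with over 40 N, if the wrist force passes 120 N, or if a joint passes its speed limit or range.

## Robot

A 7-joint arm with a two-finger parallel gripper is mounted at the origin on the work surface. World frame = base frame: x ahead of the robot, y to its left, z up, the work surface at z = 0. Lengths are in m, angles in rad, forces in N, time in s.
With the tool pointing down it reaches from about 0.35 to 0.775 m from the base axis. Payload 3.1 kg.
Tool frame: the origin (TCP) lies at the very end of the fingers, on their centre line; the grasp point (between the pads) lies 19 mm behind it (ctrl.grip_depth is the distance from the TCP to the grasp point, in m); z points along the fingers, y is the line along which they close (so a half turn about z gives the same grasp; the last joint's range is limited). The gripper opens to 85 mm and grips with 20 to 120 N. Pads are 22 mm wide; open, the fingers measure 114 mm over their backs; the gripper's body (76 mm by 85 mm) begins 54 mm behind the grasp point. The pads swing forward as they close: fully open they stand 13 mm farther back than shut.
Start: joints at [1.226, 0.311, 0.014, 1.512, -0.004, 1.319, -0.027], TCP at [0.164, -0.525, 0.21] pointing down, gripper open.
Joint ranges: [-2.7, 2.7], [-0.3, 1.91], [-1.27, 1.3], [0.12, 2.57], [-1.44, 4.58], [0.2, 2.03], [-3.05, 3.05]. Speed limits (rad/s): [2.79, 2.79, 3.14, 3.14, 3.14, 3.14, 3.14].

## Interface

Orientations are given as a unit quaternion [w, x, y, z].
In Python, from plant import ctrl gives the robot as it stands.
- The arm moves only by the shell command python3 -m creep 'ROWS' [FORCE]. ROWS is JSON, a list of rows, each a list of 7 numbers: the closure, from -1 (fully open) to 1 (shut), so that 0 is half open, then the shift along the tool's x, y, z as a fraction of full scale, then the turn, a rotation vector about the tool's x, y, z as a fraction of full scale. A call has 1 to 8 rows; each row shifts and turns the commanded pose from where the row before left it, along the tool's axes as they then stand; what a row does not reach is not made up. Full scale, the value 1, is 60 mm for a shift and pi rad for a turn. A row lasts 1/8 s, in which the tool goes at most 62.5 mm and 10.7 degrees, less where a joint would pass 70% of its speed; a pose out of reach is approached as far as the arm can. A call with a number of a shift or a turn outside -1 to 1 is refused whole. A call with a gripper value outside its range is refused whole. The fingers move at their own pace and stop on an object; FORCE is the grip in N (left out, the last holds). Time passes only in rows, so rows that do not move let the fingers close. It gives the time, the measured TCP pose, the force, the opening and the grip force at its end, in the units of the state.
- ctrl.get_obs(): the state, without advancing time (a new reading comes with each control period).
- ctrl.grab_frame(name): name is "scene" or "top" or "wrist"; returns the picture (384x512x3 uint8, red, green, blue); there is no depth.
- ctrl.camera_model(name): a dict with "fx", "fy", "cx", "cy" (pixels), "rvec" (rotation vector, rad) and "tvec" (3), from world to camera coordinates, as OpenCV has them; the wrist camera has in their place "T_tool_cam" (4x4, takes a point from camera to tool coordinates, whose origin is the TCP and whose axes are the flange's). Camera axes: x right, y down, z forward; pixel columns grow to the right and rows downward; lengths in m; the calibration is good to about 2 mm. The wrist camera is an equidistant fisheye: a pixel r from the principal point sees the ray r / f radians off the axis. A picture is of the moment at which its call begins: read the wrist's pose just before it. camera_model takes no time and is no camera call.
- ctrl.finish_job(): hands the job in; it is judged then, once.
The state is a dict: "clock": time; "joint_positions": joint angles; "qd": joint speeds; "joint_efforts": joint torques, N m; "position": TCP position; "ee_rot": TCP orientation; "ft_force": force on the tool from outside, world axes, zero at the start; "wrist_torque": the same for the moment, N m; "opening": finger opening in m; "gripper_force": force on a finger pad.
Only numpy, scipy, OpenCV 4.12 (cv2) and the standard library are available. Lean on these libraries where they do the work, as an engineer would, in place of code of your own. Each camera call takes 0.05 s, during which the arm holds its last target. There are 200 camera calls.

## Working session

There is one attempt and no reset: what is moved stays moved. The work goes in short steps, Python scripts to look and compute and a shell command to move; the robot and the scene stay as the last step left them, time stands still between calls to the robot, and variables do not carry over. Pictures are saved under pics/ and viewed, at most 14 in all, crops included, and the job is handed in when it is done.

```bash
ls; mkdir -p pics; cat > h.py <<'E'
import numpy as np,cv2
from scipy.spatial.transform import Rotation as R
from plant import ctrl
def grab(n,f=None):
    im=ctrl.grab_frame(n)
    if f: cv2.imwrite(f,cv2.cvtColor(im,cv2.COLOR_RGB2BGR))
    return im
def toplane(n,uv,z):
    m=ctrl.camera_model(n);Rm=cv2.Rodrigues(np.array(m['rvec'],float))[0];t=np.array(m['tvec'],float).ravel()
    c=-Rm.T@t;out=[]
    for u,v in np.atleast_2d(uv):
        d=Rm.T@np.array([(u-m['cx'])/m['fx'],(v-m['cy'])/m['fy'],1])
        out.append(c+d*(z-c[2])/d[2])
    return np.array(out)
def st():
    o=ctrl.get_obs();q=np.array(o['ee_rot']);r=R.from_quat(q[[1,2,3,0]])
    return o,np.array(o['position']),r
E
python3 - <<'E'
from h import *
a=grab('scene','pics/scene.png');b=grab('top','pics/top.png')
o,p,r=st();print(p,r.as_matrix().round(3),o['opening'],o['clock'])
for n in('scene','top'):
    m=ctrl.camera_model(n);Rm=cv2.Rodrigues(np.array(m['rvec'],float))[0];print(n,m['fx'],(-Rm.T@np.array(m['tvec']).ravel()).round(3),Rm.round(2).tolist())
E
```

```text
pics
[ 0.16382185 -0.52431206  0.20922883] [[ 0.954  0.298 -0.001]
 [ 0.298 -0.954  0.002]
 [-0.    -0.002 -1.   ]] 0.08551366603808995 0.1
scene 408.90710488758214 [ 1.133 -0.644  0.772] [[0.68, 0.73, -0.01], [0.4, -0.39, -0.83], [-0.61, 0.56, -0.55]]
top 359.7976615952589 [0.233 0.017 1.007] [[-0.07, -1.0, 0.0], [-0.97, 0.07, -0.21], [0.21, -0.02, -0.98]]
```

View pics/scene.png

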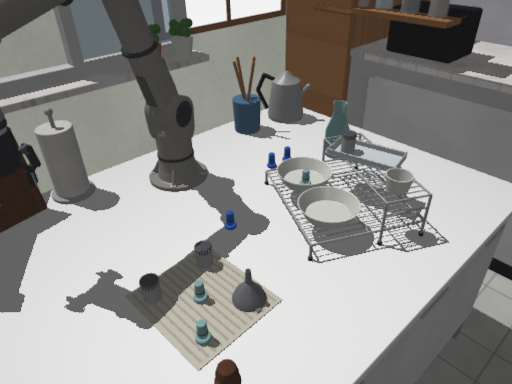

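View pics/top.png

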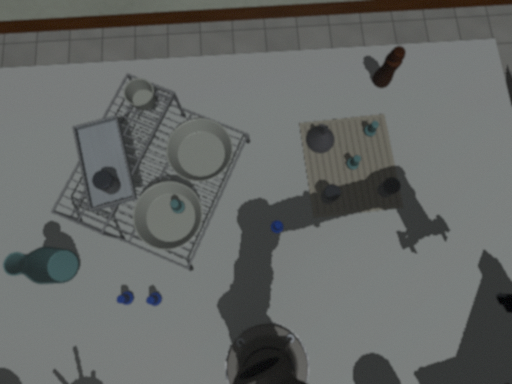

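Candidates (top view): tins at (330,193) and (390,186), with home tin at (107,181). Teal stoppers are at (371,128) and (353,161), with home stopper at (177,203). The blue ones to ignore are at (277,227), (125,297) and (154,298). The funnel is at (320,138), and the carafe (40,265), white pot (140,95) and brown mill (388,65) aren't part of the job. Next, close crops of the mat and rack.

```bash
python3 - <<'E'
import cv2,numpy as np
b=cv2.imread('pics/top.png');s=cv2.imread('pics/scene.png')
f=lambda im,x,y,w,h,k:cv2.resize(im[y:y+h,x:x+w],None,fx=k,fy=k,interpolation=cv2.INTER_CUBIC)
b=cv2.convertScaleAbs(b,alpha=1.5)
A=f(b,300,110,130,100,3.0)   # mat top
B=f(b,50,70,200,200,2)
C=f(s,120,225,160,125,2.5); D=f(s,255,95,180,165,2)
out=np.zeros((600,800,3),np.uint8)
out[:300,:390]=A; out[:313,400:800]=C[:313,:400]; 
out[300:600,:400]=B[:300] if 0 else f(b,50,70,200,150*1,2)[:300]
out[314:600,410:770]=D[:286]
cv2.imwrite('pics/m1.png',out)
E
```

```text
Traceback (most recent call last):
ValueError: could not broadcast input array from shape (312,400,3) into shape (313,400,3)
```

```bash
python3 - <<'E'
import cv2,numpy as np
b=cv2.imread('pics/top.png');s=cv2.imread('pics/scene.png')
f=lambda im,x,y,w,h,k:cv2.resize(im[y:y+h,x:x+w],None,fx=k,fy=k,interpolation=cv2.INTER_CUBIC)
b=cv2.convertScaleAbs(b,alpha=1.5)
out=np.zeros((600,800,3),np.uint8)
for x0,y0,c in((0,0,f(b,300,110,130,100,3)),(400,0,f(s,120,225,160,120,2.5)),(0,300,f(b,50,110,200,150,2)),(410,300,f(s,255,110,180,150,2))):
    out[y0:y0+c.shape[0],x0:x0+c.shape[1]]=c
cv2.imwrite('pics/m1.png',out)
E
```

```text
(no output)
```

View pics/m1.png

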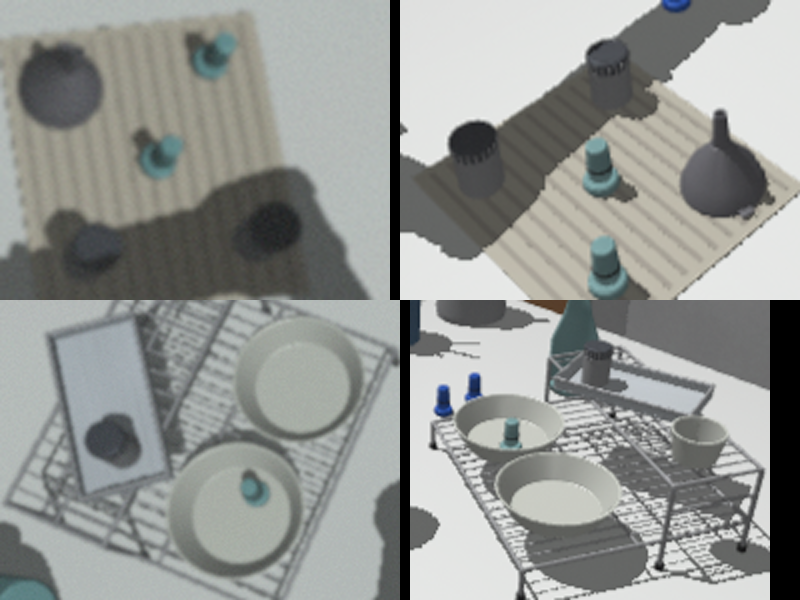

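```bash
python3 - <<'E'
from h import *
S=lambda n,uv,z:toplane(n,uv,z).round(4)[:,:2].tolist()
g=lambda l:[[120+(x-400)/2.5,225+y/2.5] for x,y in l]
k=lambda l:[[300+x/3,110+y/3] for x,y in l]
b=lambda l:[[50+x/2,110+(y-300)/2] for x,y in l]
sc=lambda l:[[255+(x-410)/2,110+(y-300)/2] for x,y in l]
print('tins scene',S('scene',g([(472,135),(608,50)]),.067))
print('tins top',S('top',k([(275,225),(97,243)]),.067))
print('stop scene top',S('scene',g([(597,145),(603,243)]),.057),'head',S('scene',g([(600,183),(607,278)]),.012))
print('stop top plug',S('top',k([(170,145),(225,43)]),.057),'head',S('top',k([(158,163),(212,63)]),.010))
print('fun scene',S('scene',g([(720,113)]),.097),'top',S('top',k([(61,88)]),.01))
print('bowls top E,S',S('top',b([(298,378),(235,510)]),.097))
print('bowls scene E,S',S('scene',sc([(558,495),(510,428)]),.097))
print('stophome',S('top',b([(258,492)]),.070),S('scene',sc([(512,422)]),.116))
print('tray',S('top',b([(47,330),(137,316),(172,476),(84,499)]),.165),'tin',S('top',b([(103,440)]),.213),S('scene',sc([(598,348)]),.213))
print('pot',S('top',[(140,93)],.2))
E
```

```text
tins scene [[0.4448, -0.3703], [0.4367, -0.2049]]
tins top [[0.4396, -0.3703], [0.434, -0.2086]]
stop scene top [[0.5291, -0.2876], [0.6246, -0.3511]] head [[0.5334, -0.2925], [0.6254, -0.3525]]
stop top plug [[0.5238, -0.289], [0.6203, -0.3538]] head [[0.521, -0.2902], [0.6195, -0.3564]]
fun scene [[0.6095, -0.2019]] top [[0.6036, -0.2051]]
bowls top E,S [[0.5659, 0.1397], [0.3938, 0.2263]]
bowls scene E,S [[0.5843, 0.125], [0.4175, 0.2126]]
stophome [[0.4206, 0.2018]] [[0.4278, 0.2042]]
tray [[0.6252, 0.4404], [0.6365, 0.3288], [0.428, 0.2849], [0.4072, 0.3886]] tin [[0.4641, 0.3478]] [[0.4773, 0.3415]]
pot [[0.6819, 0.2643]]
```

The crops confirm the choice. The mat holds two chrome tins, two teal stoppers and the funnel, while the blue stoppers lie off it. The bowl holding the stopper is the one nearer the robot, at about (0.405, 0.22); the empty one is at about (0.575, 0.13). The two views differ by up to 2 cm on the rack, so I'll refine those positions by wrist view. First I'll square the tool to the world axes and move over tin 1.

```bash
python3 -m creep '[[-1,0,0,0,0,0,0.048],[-1,0,0,0,0,0,0.048],[-1,0.77,-0.43,0,0,0,0],[-1,0.77,-0.43,0,0,0,0],[-1,0.77,-0.43,0,0,0,0],[-1,0.77,-0.43,0,0,0,0],[-1,0.77,-0.43,0,0,0,0],[-1,0.77,-0.43,0,0,0,0]]' 40; cat >> h.py <<'E'
def wray(uv,z,P=None):
    "wrist pixel -> world point on plane z"
    m=ctrl.camera_model('wrist');o,p,r=P or st();T=np.array(m['T_tool_cam']);out=[]
    for u,v in np.atleast_2d(uv):
        a=np.array([(u-m['cx'])/m['fx'],(v-m['cy'])/m['fy']]);th=np.hypot(*a)+1e-12
        d=np.r_[a/th*np.sin(th),np.cos(th)]
        d=r.apply(T[:3,:3]@d);c=p+r.apply(T[:3,3]);out.append(c+d*(z-c[2])/d[2])
    return np.array(out)
def where(): 
    o,p,r=st();print('p',p.round(4),'yaw',np.degrees(np.arctan2(*r.as_matrix()[1::-1,0])).round(2),'zdir',r.as_matrix()[:,2].round(3),'open',round(o['opening'],4),'gf',round(o['gripper_force'],1),'F',np.round(o['ft_force'],1),'t',o['clock'],'q',np.round(o['joint_positions'],2))
E
python3 - <<'E'
from h import *
where();print(np.round(ctrl.camera_model('wrist')['T_tool_cam'],3).tolist());grab('wrist','pics/w1.png')
E
```

```text
clock: 1.1
position: [0.442, -0.3688, 0.2097]
ee_rot: [-0.0, 1.0, 0.001, -0.0]
ft_force: [0.7, -0.3, -0.3]
opening: 0.0858
gripper_force: 0.0
p [ 0.442  -0.3688  0.2097] yaw 0.06 zdir [-0.001  0.    -1.   ] open 0.0858 gf 0.0 F [ 0.7 -0.3 -0.3] t 1.1 q [ 0.74  0.37 -0.1   1.43  0.04  1.34 -0.93]
[[0.002, -0.947, -0.32, 0.083], [1.0, 0.002, 0.001, -0.001], [-0.0, -0.32, 0.947, -0.165], [0.0, 0.0, 0.0, 1.0]]
```

View pics/w1.png

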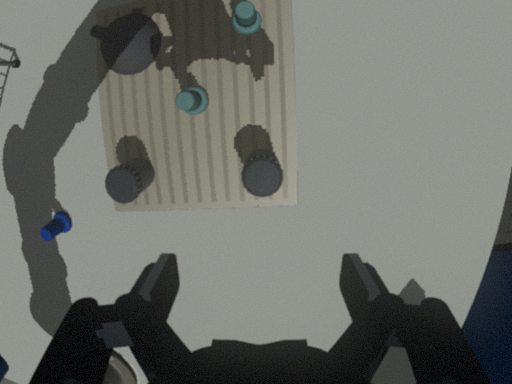

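The wrist view shows tin 1's cap at (262,174), tin 2's at (124,183), stopper heads at (193,100) and (246,20), and the funnel mouth at (130,43).

```bash
python3 - <<'E'
from h import *
print(wray([(262,174),(124,183)],.067).round(4),wray([(193,100),(246,20)],.012).round(4),wray([(185,101),(245,12)],.057).round(4),wray([(130,43)],.01).round(4))
E
```

```text
[[ 0.4583 -0.3622  0.067 ]
 [ 0.4468 -0.2032  0.067 ]] [[ 0.5374 -0.277   0.012 ]
 [ 0.6369 -0.3403  0.012 ]] [[ 0.5361 -0.2784  0.057 ]
 [ 0.6334 -0.3415  0.057 ]] [[ 0.618  -0.1914  0.01  ]]
```

```bash
python3 -m creep '[[-1,0.13,-0.05,0.75,0,0,0],[-1,0,0,0.75,0,0,0],[-1,0,0,0,0,0,0]]' 40
python3 - <<'E'
from h import *
where();grab('wrist','pics/w2.png')
E
```

```text
clock: 1.52
position: [0.4454, -0.3644, 0.1158]
ee_rot: [-0.003, 1.0, 0.001, -0.004]
ft_force: [-0.9, -0.4, 0.7]
opening: 0.0854
gripper_force: 0.0
p [ 0.4454 -0.3644  0.1158] yaw 0.09 zdir [-0.009  0.007 -1.   ] open 0.0854 gf 0.0 F [-0.9 -0.4  0.7] t 1.525 q [ 0.73  0.44 -0.1   1.57  0.05  1.15 -0.95]
```

View pics/w2.png

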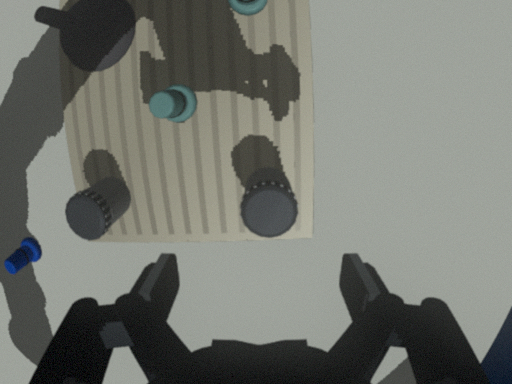

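```bash
python3 - <<'E'
from h import *
where()
print(wray([(269,209),(88,215)],.067).round(4),wray([(181,103),(248,0)],.012).round(4),wray([(95,35)],.01).round(4))
E
```

```text
p [ 0.4474 -0.3661  0.1188] yaw 0.06 zdir [-0.004  0.003 -1.   ] open 0.0852 gf 0.0 F [-0.2 -0.1  1.2] t 1.575 q [ 0.73  0.44 -0.1   1.56  0.05  1.15 -0.95]
[[ 0.4481 -0.373   0.067 ]
 [ 0.4406 -0.2134  0.067 ]] [[ 0.5301 -0.2933  0.012 ]
 [ 0.6259 -0.3547  0.012 ]] [[ 0.6084 -0.2014  0.01  ]]
```

Tin 1 is at (0.447, -0.371). Descend and grip.

```bash
python3 -m creep '[[-1,-0.04,0.08,0.5,0,0,0],[-1,0,0,0.5,0,0,0],[-1,0,0,0.46,0,0,0],[-1,0,0,0,0,0,0],[1,0,0,0,0,0,0],[1,0,0,0,0,0,0],[1,0,0,0,0,0,0],[1,0,0,0,0,0,0]]' 40;python3 -m creep '[[1,0,0,0,0,0,0],[1,0,0,0,0,0,0]]'
```

```text
clock: 2.58
position: [0.448, -0.3726, 0.035]
ee_rot: [0.001, 1.0, 0.001, 0.002]
ft_force: [-0.4, -0.1, 6.0]
opening: 0.043
gripper_force: 40.0
clock: 2.82
position: [0.4479, -0.3726, 0.035]
ee_rot: [0.001, 1.0, 0.001, 0.002]
ft_force: [-1.1, 1.8, 6.2]
opening: 0.0427
gripper_force: 40.0
```

```bash
python3 -m creep '[[1,0,0,-0.3,0,0,0],[1,0,0,-0.8,0,0,0],[1,0,0,-0.8,0,0,0],[1,0,0,-0.8,0,0,0],[1,0,0,-0.8,0,0,0],[1,0,0,-0.75,0,0,0],[1,0,-0.7,0,0,0,0],[1,0,-0.9,0,0,0,0]]' 40;python3 -m creep '[[1,0,-0.9,0,0,0,0],[1,0,-0.9,0,0,0,0],[1,0,-0.9,0,0,0,0],[1,0,-0.9,0,0,0,0],[1,0,-0.9,0,0,0,0],[1,0,-0.9,0,0,0,0],[1,0,-0.9,0,0,0,0],[1,0,-0.9,0,0,0,0]]';python3 -m creep '[[1,0,-0.7,0,0,0,0],[1,0,-0.6,0,0,0,0],[1,0,0,0,0,0,0],[1,0,0,0,0,0,0]]'
python3 - <<'E'
from h import *
where();grab('wrist','pics/w3.png')
E
```

```text
clock: 3.82
position: [0.4462, -0.2759, 0.2893]
ee_rot: [0.001, 1.0, -0.001, 0.001]
ft_force: [0.7, 0.9, -0.5]
opening: 0.0427
gripper_force: 40.9
clock: 4.82
position: [0.4455, 0.1578, 0.2889]
ee_rot: [0.0, 1.0, 0.0, 0.001]
ft_force: [1.0, 0.3, -0.3]
opening: 0.0425
gripper_force: 40.9
clock: 5.32
position: [0.4459, 0.2333, 0.2881]
ee_rot: [0.001, 1.0, 0.0, 0.0]
ft_force: [-0.8, -0.9, -0.4]
opening: 0.0425
gripper_force: 41.0
p [0.4459 0.2333 0.2881] yaw 0.03 zdir [ 0.001 -0.001 -1.   ] open 0.0425 gf 41.0 F [-0.8 -0.9 -0.4] t 5.325 q [-0.06  0.23 -0.57  1.47  0.12  1.48 -2.2 ]
```

View pics/w3.png

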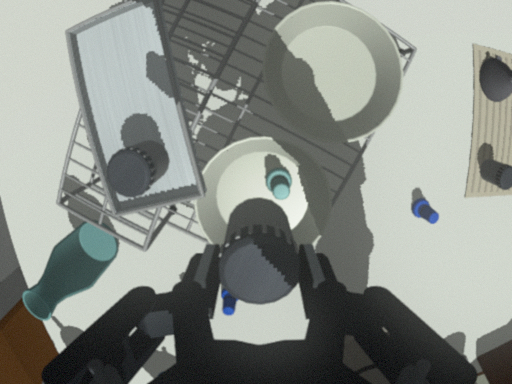

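The wrist view shows the tray rim corners at (68,33), (152,2), (204,190) and (113,213). The home tin cap is at (131,172), the empty bowl rim centre near (333,72), and the stopper bowl spans columns 196–328 with its home stopper head at (277,180). Tin 1 is held straight.

```bash
python3 - <<'E'
from h import *
P=st()
t=wray([(68,33),(152,2),(204,190),(113,213)],.165,P);print('tray',t.round(3).tolist(),t.mean(0).round(4));print('lens',[np.linalg.norm(t[i]-t[i-1]).round(3) for i in range(4)])
print('tin',wray([(131,172)],.213,P).round(4))
b=wray([(264,72),(403,72),(333,1),(330,142)],.097,P);print('E rim l r t b',b.round(4)[:,:2].tolist(),'floor',wray([(330,75)],.061,P).round(4))
s=wray([(196,197),(329,197),(250,137)],.097,P);print('S l r top',s.round(4)[:,:2].tolist());print('stophome',wray([(277,180)],.069,P).round(4),wray([(282,189)],.116,P).round(4))
# rim ellipse in top/scene by mask
for n in('top','scene'):
    im=cv2.imread(f'pics/{n}.png')
    print(n)
E
```

```text
tray [[0.622, 0.442, 0.165], [0.638, 0.34, 0.165], [0.441, 0.29, 0.165], [0.414, 0.399, 0.165]] [0.5286 0.3676 0.165 ]
lens [np.float64(0.212), np.float64(0.103), np.float64(0.203), np.float64(0.112)]
tin [[0.4724 0.3463 0.213 ]]
E rim l r t b [[0.5643, 0.2275], [0.577, 0.0516], [0.6591, 0.1445], [0.4814, 0.1464]] floor [[0.567  0.1403 0.061 ]]
S l r top [[0.4104, 0.3138], [0.4105, 0.1432], [0.4862, 0.244]]
stophome [[0.4251 0.2091 0.069 ]] [[0.4268 0.206  0.116 ]]
top
scene
```

```bash
python3 -m creep '[[1,0.6,-0.6,0,0,0,0],[1,0.65,-0.65,0,0,0,0],[1,0.65,-0.65,0,0,0,0],[1,0.6,-0.57,0,0,0,0],[1,0,0,0,0,0,0],[1,0,0,0.5,0,0,0],[1,0,0,0.5,0,0,0],[1,0,0,0.4,0,0,0]]' 40;python3 -m creep '[[1,0,0,0.1,0,0,0],[1,0,0,0,0,0,0],[1,0,0,0,0,0,0]]'
python3 - <<'E'
from h import *
where();grab('wrist','pics/w4.png');grab('scene','pics/s4.png')
E
```

```text
clock: 6.38
position: [0.5957, 0.3796, 0.2035]
ee_rot: [0.001, 1.0, -0.001, 0.0]
ft_force: [-0.4, -0.4, -0.4]
opening: 0.0425
gripper_force: 41.1
clock: 6.75
position: [0.5961, 0.3829, 0.1997]
ee_rot: [-0.001, 1.0, 0.0, 0.001]
ft_force: [-0.3, -0.1, 0.0]
opening: 0.0427
gripper_force: 41.1
p [0.5961 0.3829 0.1997] yaw 0.03 zdir [ 0.003  0.002 -1.   ] open 0.0427 gf 41.1 F [-0.3 -0.1  0. ] t 6.75 q [-0.34  0.71 -0.54  0.98  0.34  1.52 -2.35]
```

View pics/w4.png

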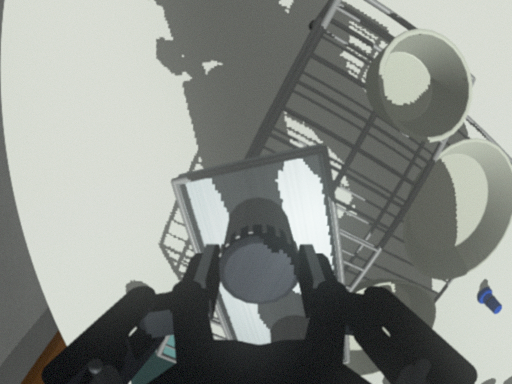

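Tin 1 hangs inside the tray outline, whose far corners are at (175,181) and (325,148). Lower in small steps until contact.

```bash
python3 - <<'E'
from h import *
print(wray([(175,181),(325,148)],.165).round(3))
E
python3 -m creep '[[1,0,0,0.15,0,0,0],[1,0,0,0.05,0,0,0],[1,0,0,0,0,0,0],[1,0,0,0,0,0,0]]'; python3 -m creep '[[1,0,0,0.04,0,0,0],[1,0,0,0.02,0,0,0],[1,0,0,0,0,0,0],[1,0,0,0,0,0,0]]'
```

```text
[[0.624 0.444 0.165]
 [0.648 0.339 0.165]]
clock: 7.35
position: [0.5955, 0.3828, 0.1856]
ee_rot: [-0.0, 1.0, 0.001, -0.0]
ft_force: [-0.4, 0.3, -0.6]
opening: 0.0425
gripper_force: 41.1
clock: 7.85
position: [0.5955, 0.3828, 0.182]
ee_rot: [-0.0, 1.0, 0.001, 0.0]
ft_force: [0.2, 0.4, -1.2]
opening: 0.0425
gripper_force: 41.1
```

```bash
python3 -m creep '[[1,0,0,0.03,0,0,0],[1,0,0,0,0,0,0],[1,0,0,0,0,0,0]]'; python3 -m creep '[[1,0,0,0.03,0,0,0],[1,0,0,0,0,0,0],[1,0,0,0,0,0,0]]'
```

```text
clock: 8.22
position: [0.5958, 0.383, 0.1812]
ee_rot: [-0.0, 1.0, 0.001, 0.001]
ft_force: [-0.1, 0.1, 4.2]
opening: 0.0425
gripper_force: 41.6
clock: 8.6
position: [0.596, 0.3831, 0.1811]
ee_rot: [-0.001, 1.0, 0.0, 0.001]
ft_force: [-1.3, -1.0, 8.7]
opening: 0.0428
gripper_force: 42.0
```

```bash
python3 -m creep '[[1,0,0,-0.04,0,0,0],[-0.2,0,0,0,0,0,0],[-0.4,0,0,0,0,0,0],[-0.4,0,0,0,0,0,0],[-0.4,0,0,0,0,0,0],[-0.4,0,0,-0.3,0,0,0],[-0.4,0,0,-0.5,0,0,0],[-0.4,0,0,-0.7,0,0,0]]'; python3 -m creep '[[-0.4,0,0,-0.5,0,0,0],[-0.4,0,0,0,0,0,0]]'
```

```text
clock: 9.6
position: [0.595, 0.3821, 0.2703]
ee_rot: [0.001, 1.0, 0.001, -0.001]
ft_force: [1.3, 0.1, -0.1]
opening: 0.0596
gripper_force: 0.0
clock: 9.85
position: [0.5963, 0.384, 0.3041]
ee_rot: [-0.002, 1.0, 0.0, 0.002]
ft_force: [0.3, 0.3, -0.5]
opening: 0.0597
gripper_force: 0.0
```

```bash
python3 -m creep '[[-0.4,-0.24,0.9,0,0,0,0],[-0.4,-0.24,0.9,0,0,0,0],[-0.4,-0.24,0.9,0,0,0,0],[-0.4,-0.24,0.9,0,0,0,0],[-0.4,-0.24,0.9,0,0,0,0],[-1,-0.24,0.9,0,0,0,0],[-1,-0.24,0.9,0,0,0,0],[-1,-0.24,0.9,0,0,0,0]]'; python3 -m creep '[[-1,-0.24,0.9,0,0,0,0],[-1,-0.24,0.9,0,0,0,0],[-1,-0.22,0.87,0,0,0,0],[-1,0,0,0.9,0,0,0],[-1,0,0,0.9,0,0,0],[-1,0,0,0.9,0,0,0],[-1,0,0,0,0,0,0],[-1,0,0,0,0,0,0]]'
python3 - <<'E'
from h import *
where();im=grab('wrist','pics/w5.png');cv2.imwrite('pics/w5.png',cv2.resize(cv2.cvtColor(im,4),(512,384)))
E
```

```text
clock: 10.85
position: [0.4792, -0.0513, 0.2993]
ee_rot: [0.0, 1.0, 0.0, -0.001]
ft_force: [0.1, -0.5, 0.4]
opening: 0.0856
gripper_force: 0.0
clock: 11.85
position: [0.44, -0.21, 0.1401]
ee_rot: [0.0, 1.0, 0.001, 0.001]
ft_force: [0.2, -0.7, 0.1]
opening: 0.0856
gripper_force: 0.0
p [ 0.44   -0.21    0.1401] yaw 0.07 zdir [ 0.002 -0.001 -1.   ] open 0.0856 gf 0.0 F [ 0.2 -0.7  0.1] t 11.85 q [ 0.7   0.26 -0.35  1.78  0.1   1.12 -1.25]
```

View pics/w5.png

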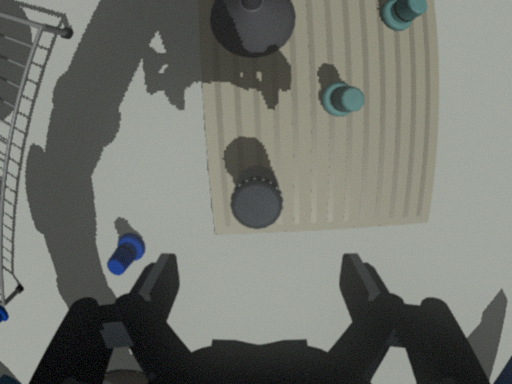

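Tin 2's cap is at (257,204), centred between the fingers. The stopper heads are at (338,100) and (397,14), and the funnel is at (252,15).

```bash
python3 - <<'E'
from h import *
print(wray([(257,204)],.067).round(4),wray([(337,101),(397,15)],.012).round(4),wray([(350,99)],.057).round(4),wray([(253,15)],.01).round(4),wray([(253,0)],.097).round(4))
E
python3 -m creep '[[-1,0,0,0.6,0,0,0],[-1,0,0,0.6,0,0,0],[-1,0,0,0.55,0,0,0],[-1,0,0,0,0,0,0],[1,0,0,0,0,0,0],[1,0,0,0,0,0,0],[1,0,0,0,0,0,0],[1,0,0,0,0,0,0]]'; python3 -m creep '[[1,0,0,0,0,0,0],[1,0,0,-0.3,0,0,0],[1,0,0,-0.8,0,0,0],[1,0,0,-0.8,0,0,0],[1,0,0,-0.8,0,0,0],[1,0,0,-0.8,0,0,0],[1,0,0,-0.75,0,0,0],[1,0,0,0,0,0,0]]'
```

```text
[[ 0.4382 -0.208   0.067 ]] [[ 0.527  -0.287   0.012 ]
 [ 0.6271 -0.3534  0.012 ]] [[ 0.5289 -0.2866  0.057 ]] [[ 0.6128 -0.2034  0.01  ]] [[ 0.5982 -0.2049  0.097 ]]
clock: 12.9
position: [0.441, -0.2103, 0.036]
ee_rot: [0.001, 1.0, 0.001, 0.002]
ft_force: [-1.4, -0.3, 5.1]
opening: 0.0426
gripper_force: 39.9
clock: 13.9
position: [0.4416, -0.2103, 0.2938]
ee_rot: [0.002, 1.0, 0.001, 0.005]
ft_force: [1.1, 1.7, -1.3]
opening: 0.0422
gripper_force: 40.9
```

```bash
python3 -m creep '[[1,0.14,-0.6,0,0,0,0],[1,0.14,-0.9,0,0,0,0],[1,0.14,-0.9,0,0,0,0],[1,0.14,-0.9,0,0,0,0],[1,0.14,-0.9,0,0,0,0],[1,0.14,-0.9,0,0,0,0],[1,0.14,-0.9,0,0,0,0],[1,0.14,-0.9,0,0,0,0]]'; python3 -m creep '[[1,0.14,-0.9,0,0,0,0],[1,0.14,-0.9,0,0,0,0],[1,0.17,-0.9,0,0,0,0],[1,0,0,0.3,0,0,0],[1,0,0,0,0,0,0],[1,0,0,0,0,0,0]]'
python3 - <<'E'
from h import *
where();grab('wrist','pics/w6.png')
E
```

```text
clock: 14.9
position: [0.5054, 0.2056, 0.288]
ee_rot: [0.001, 1.0, 0.0, -0.0]
ft_force: [0.8, 0.1, -0.9]
opening: 0.0428
gripper_force: 40.9
clock: 15.65
position: [0.533, 0.3653, 0.271]
ee_rot: [0.0, 1.0, -0.0, 0.0]
ft_force: [1.0, 0.3, -0.8]
opening: 0.0426
gripper_force: 41.0
p [0.533  0.3653 0.271 ] yaw -0.02 zdir [ 0.    -0.001 -1.   ] open 0.0426 gf 41.0 F [ 1.   0.3 -0.8] t 15.65 q [-0.28  0.57 -0.65  1.07  0.33  1.6  -2.41]
```

View pics/w6.png

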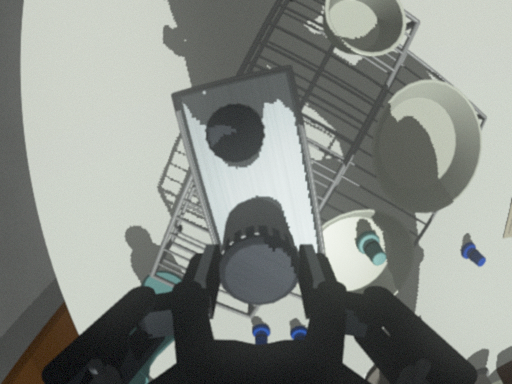

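Tin 1 stands in the tray, with its cap at (235,134). Tin 2 lines up between it and the home tin. Lower it.

```bash
python3 - <<'E'
from h import *
print(wray([(235,134)],.213).round(4))
E
python3 -m creep '[[1,0,0,0.4,0,0,0],[1,0,0,0.4,0,0,0],[1,0,0,0.4,0,0,0],[1,0,0,0.15,0,0,0],[1,0,0,0.05,0,0,0],[1,0,0,0.03,0,0,0],[1,0,0,0,0,0,0],[1,0,0,0,0,0,0]]'; python3 -m creep '[[1,0,0,0.05,0,0,0],[1,0,0,0,0,0,0],[1,0,0,0,0,0,0]]'
```

```text
[[0.5916 0.3842 0.213 ]]
clock: 16.7
position: [0.5327, 0.3668, 0.1856]
ee_rot: [-0.0, 1.0, 0.001, 0.0]
ft_force: [-0.6, 0.8, -0.7]
opening: 0.0426
gripper_force: 41.0
clock: 17.08
position: [0.5326, 0.3668, 0.1823]
ee_rot: [-0.0, 1.0, 0.001, 0.0]
ft_force: [0.3, 1.1, 0.6]
opening: 0.0428
gripper_force: 41.2
```

```bash
python3 -m creep '[[1,0,0,0.03,0,0,0],[1,0,0,0,0,0,0],[-0.2,0,0,0,0,0,0],[-0.4,0,0,0,0,0,0],[-0.4,0,0,0,0,0,0],[-0.4,0,0,-0.3,0,0,0],[-0.4,0,0,-0.5,0,0,0],[-0.4,0,0,-0.7,0,0,0]]'; python3 -m creep '[[-0.4,0,0,-0.5,0,0,0],[-0.4,0,0,0,0,0,0],[-0.4,0,0,0,0,0,0]]'
```

```text
clock: 18.08
position: [0.532, 0.3657, 0.2695]
ee_rot: [0.001, 1.0, 0.001, -0.001]
ft_force: [0.6, 0.8, 0.1]
opening: 0.0598
gripper_force: 0.0
clock: 18.45
position: [0.5322, 0.3662, 0.2989]
ee_rot: [0.001, 1.0, 0.001, -0.001]
ft_force: [-0.1, -0.6, -0.4]
opening: 0.0598
gripper_force: 0.0
```

```bash
python3 -m creep '[[-0.4,0,0.7,0,0,0,0],[-0.4,0,0.92,0,0,0,0],[-0.4,0,0.92,0,0,0,0],[-0.4,0,0.92,0,0,0,0],[-0.4,0,0.92,0,0,0,0],[-0.7,0,0.92,0,0,0,0],[-0.7,0,0.92,0,0,0,0],[-0.7,0,0.92,0,0,0,0]]'; python3 -m creep '[[-0.7,0,0.92,0,0,0,0],[-0.7,0,0.92,0,0,0,0],[-0.7,-0.05,0.92,0,0,0,0],[-0.7,0,0.92,0.6,0,0,0],[-0.7,0,0,0.9,0,0,0],[-0.7,0,0,0.9,0,0,0],[-0.7,0,0,0,0,0,0],[-0.7,0,0,0,0,0,0]]'
python3 - <<'E'
from h import *
where();im=grab('wrist','pics/w7.png')
h=cv2.cvtColor(im,cv2.COLOR_RGB2HSV);m=cv2.inRange(h,(82,60,40),(100,255,255))
n,_,s,c=cv2.connectedComponentsWithStats(m)
for i in range(1,n):
    if s[i,4]>60: print(s[i],c[i].round(1),wray([c[i]],.03).round(4))
E
```

```text
clock: 19.45
position: [0.5318, -0.0641, 0.2983]
ee_rot: [-0.0, 1.0, 0.0, -0.002]
ft_force: [0.9, 0.1, 0.2]
opening: 0.0725
gripper_force: 0.0
clock: 20.45
position: [0.5312, -0.2801, 0.1595]
ee_rot: [0.0, 1.0, 0.001, 0.001]
ft_force: [0.1, -0.1, 0.2]
opening: 0.0727
gripper_force: 0.0
p [ 0.5312 -0.2801  0.1595] yaw 0.08 zdir [ 0.002 -0.001 -1.   ] open 0.0727 gf 0.0 F [ 0.1 -0.1  0.2] t 20.45 q [ 0.77  0.48 -0.46  1.43  0.22  1.27 -1.28]
[314  77  37  31 552] [332.9  92.3] [[ 0.627  -0.3529  0.03  ]]
[253 167  28  16  84] [264.4 173.3] [[ 0.5427 -0.2853  0.03  ]]
```

View pics/w7.png

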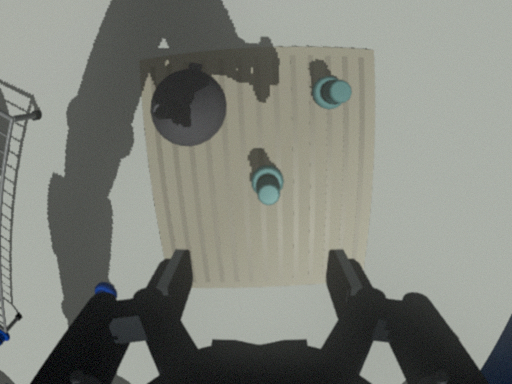

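Stopper 1's plug top is at (268,196) with its head at (267,182). Stopper 2's head is at (330,92) and the funnel is at (189,107).

```bash
python3 - <<'E'
from h import *
print(wray([(268,196),(340,91)],.058).round(4),wray([(267,182),(330,92)],.012).round(4),wray([(189,107)],.01).round(4))
E
```

```text
[[ 0.5274 -0.2883  0.058 ]
 [ 0.6274 -0.3526  0.058 ]] [[ 0.5285 -0.2886  0.012 ]
 [ 0.6278 -0.3542  0.012 ]] [[ 0.6111 -0.2051  0.01  ]]
```

```bash
python3 -m creep '[[-0.7,-0.05,0.14,0.5,0,0,0],[-0.7,0,0,0.7,0,0,0],[-0.7,0,0,0.7,0,0,0],[-0.7,0,0,0.29,0,0,0],[-0.7,0,0,0,0,0,0],[1,0,0,0,0,0,0],[1,0,0,0,0,0,0],[1,0,0,0,0,0,0]]' 30; python3 -m creep '[[1,0,0,0,0,0,0],[1,0,0,0,0,0,0],[1,0,0,0,0,0,0]]'
```

```text
clock: 21.5
position: [0.5283, -0.2889, 0.0281]
ee_rot: [0.001, 1.0, 0.001, 0.001]
ft_force: [0.0, 0.4, 2.1]
opening: 0.0204
gripper_force: 29.6
clock: 21.88
position: [0.5283, -0.2889, 0.0281]
ee_rot: [0.001, 1.0, 0.001, 0.001]
ft_force: [-0.2, 0.4, 5.5]
opening: 0.0204
gripper_force: 29.5
```

```bash
python3 -m creep '[[1,0,0,-0.27,0,0,0],[1,0,0,-0.8,0,0,0],[1,0,0,-0.9,0,0,0],[1,0,0,-0.9,0,0,0],[1,-0.26,-0.6,0,0,0,0],[1,-0.26,-0.85,0,0,0,0],[1,-0.26,-0.85,0,0,0,0],[1,-0.26,-0.85,0,0,0,0]]'; python3 -m creep '[[1,-0.26,-0.85,0,0,0,0],[1,-0.26,-0.85,0,0,0,0],[1,-0.26,-0.85,0,0,0,0],[1,-0.26,-0.85,0,0,0,0],[1,-0.26,-0.85,0,0,0,0],[1,-0.24,-0.85,0,0,0,0],[1,0,0,0,0,0,0],[1,0,0,0,0,0,0]]'
python3 - <<'E'
from h import *
where();im=grab('wrist','pics/w8.png')
E
```

```text
clock: 22.88
position: [0.4638, -0.0974, 0.1993]
ee_rot: [0.0, 1.0, 0.001, 0.0]
ft_force: [0.1, -0.3, -0.3]
opening: 0.0201
gripper_force: 29.5
clock: 23.88
position: [0.3718, 0.206, 0.199]
ee_rot: [0.001, 1.0, 0.001, 0.0]
ft_force: [0.3, -0.3, -1.3]
opening: 0.0199
gripper_force: 29.5
p [0.3718 0.206  0.199 ] yaw 0.11 zdir [ 0.    -0.001 -1.   ] open 0.0199 gf 29.5 F [ 0.3 -0.3 -1.3] t 23.875 q [ 0.24  0.12 -0.85  1.82  0.1   1.24 -2.21]
```

View pics/w8.png

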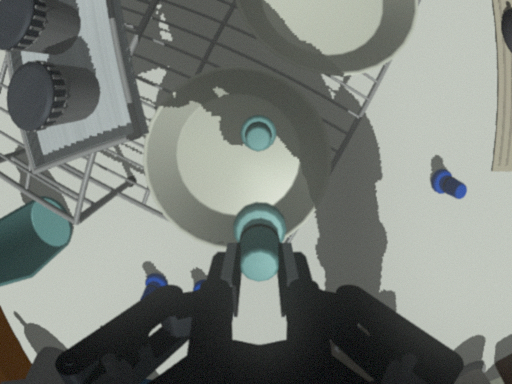

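Stopper 1 is held upright. The stopper bowl rim spans columns 146–329 and rows 67–243, the floor's centre is near (238,153), and the home stopper's head is at (258,130).

```bash
python3 - <<'E'
from h import *
print(wray([(146,155),(329,155),(237,67),(237,243)],.097).round(4)[:,:2].tolist(),wray([(177,153),(299,153),(238,95)],.061).round(4)[:,:2].tolist(),wray([(258,130)],.07).round(4),wray([(259,135)],.116).round(4))
E
```

```text
[[0.4082, 0.3135], [0.4072, 0.1412], [0.4861, 0.2253], [0.3173, 0.228]] [[0.403, 0.2924], [0.4022, 0.1645], [0.4615, 0.227]] [[0.4266 0.2069 0.07  ]] [[0.4269 0.206  0.116 ]]
```

```bash
python3 -m creep '[[1,0,0,0.5,0,0,0],[1,0,0,0.6,0,0,0],[1,0,0,0.4,0,0,0],[1,0,0,0.2,0,0,0],[1,0,0,0.08,0,0,0],[1,0,0,0,0,0,0],[1,0,0,0,0,0,0]]'; python3 -m creep '[[1,0,0,0.05,0,0,0],[1,0,0,0.03,0,0,0],[1,0,0,0,0,0,0],[1,0,0,0,0,0,0]]'
```

```text
clock: 24.8
position: [0.3727, 0.2069, 0.0929]
ee_rot: [-0.0, 1.0, 0.001, 0.001]
ft_force: [0.3, -0.0, 0.2]
opening: 0.0204
gripper_force: 29.5
clock: 25.3
position: [0.3719, 0.2066, 0.0872]
ee_rot: [-0.0, 1.0, 0.001, -0.0]
ft_force: [-0.1, -0.9, -0.7]
opening: 0.0203
gripper_force: 29.5
```

```bash
python3 -m creep '[[1,0,0,0.03,0,0,0],[1,0,0,0,0,0,0],[1,0,0,0,0,0,0]]'; python3 -m creep '[[1,0,0,0.02,0,0,0],[1,0,0,0,0,0,0],[1,0,0,0,0,0,0]]'
```

```text
clock: 25.68
position: [0.3723, 0.2067, 0.086]
ee_rot: [0.0, 1.0, 0.001, 0.0]
ft_force: [-1.1, -1.3, 5.3]
opening: 0.0203
gripper_force: 30.2
clock: 26.05
position: [0.3727, 0.2069, 0.086]
ee_rot: [0.0, 1.0, 0.001, 0.001]
ft_force: [-3.4, -2.5, 13.6]
opening: 0.0204
gripper_force: 31.2
```

```bash
python3 -m creep '[[1,0,0,-0.03,0,0,0],[1,0,0,0,0,0,0],[0.3,0,0,0,0,0,0],[0.1,0,0,0,0,0,0],[0.1,0,0,0,0,0,0],[0.1,0,0,-0.2,0,0,0],[0.1,0,0,-0.5,0,0,0],[0.1,0,0,-0.7,0,0,0]]'; python3 -m creep '[[0.1,0,0,-0.5,0,0,0],[0.1,0,0,0,0,0,0],[0.1,0,0,0,0,0,0]]'
```

```text
clock: 27.05
position: [0.3712, 0.2063, 0.1709]
ee_rot: [0.0, 1.0, 0.001, -0.001]
ft_force: [0.6, -0.4, 1.1]
opening: 0.0384
gripper_force: 0.0
clock: 27.42
position: [0.3715, 0.2062, 0.1997]
ee_rot: [0.0, 1.0, 0.001, -0.0]
ft_force: [0.2, 0.2, 0.9]
opening: 0.0386
gripper_force: 0.0
```

```bash
python3 -m creep '[[0.1,0.3,0.6,0,0,0,0],[0.1,0.36,0.8,0,0,0,0],[0.1,0.36,0.8,0,0,0,0],[-0.7,0.36,0.8,0,0,0,0],[-0.7,0.36,0.8,0,0,0,0],[-0.7,0.36,0.8,0,0,0,0],[-0.7,0.36,0.8,0,0,0,0],[-0.7,0.36,0.8,0,0,0,0]]'; python3 -m creep '[[-0.7,0.36,0.8,0,0,0,0],[-0.7,0.36,0.8,0,0,0,0],[-0.7,0.36,0.8,0,0,0,0],[-0.7,0.37,0.73,0,0,0,0],[-0.7,0,0,0.7,0,0,0],[-0.7,0,0,0.7,0,0,0],[-0.7,0,0,0,0,0,0],[-0.7,0,0,0,0,0,0]]'
python3 - <<'E'
from h import *
where();im=grab('wrist','pics/w9.png')
h=cv2.cvtColor(im,cv2.COLOR_RGB2HSV);m=cv2.inRange(h,(82,50,20),(100,255,255))
n,_,s,c=cv2.connectedComponentsWithStats(m)
for i in range(1,n):
    if s[i,4]>60: print(s[i],c[i].round(1),wray([c[i]],.03).round(4))
E
```

```text
clock: 28.42
position: [0.5411, -0.1665, 0.1982]
ee_rot: [-0.001, 1.0, 0.001, -0.002]
ft_force: [0.8, 0.1, 0.0]
opening: 0.0726
gripper_force: 0.0
clock: 29.42
position: [0.6293, -0.3528, 0.1168]
ee_rot: [0.0, 1.0, 0.001, 0.0]
ft_force: [0.2, 0.7, 0.9]
opening: 0.0724
gripper_force: 0.0
p [ 0.6293 -0.3528  0.1168] yaw 0.09 zdir [ 0.001 -0.    -1.   ] open 0.0724 gf 0.0 F [0.2 0.7 0.9] t 29.425 q [ 0.72  0.78 -0.48  1.07  0.33  1.37 -1.27]
[243 176  35  26 334] [260.  186.5] [[ 0.6387 -0.3533  0.03  ]]
[248 199  24  23 428] [259.6 209.9] [[ 0.6165 -0.3531  0.03  ]]
```

```bash
python3 -m creep '[[-0.7,-0.02,0,0.6,0,0,0],[-0.7,0,0,0.6,0,0,0],[-0.7,0,0,0.28,0,0,0],[-0.7,0,0,0,0,0,0],[1,0,0,0,0,0,0],[1,0,0,0,0,0,0],[1,0,0,0,0,0,0],[1,0,0,0,0,0,0]]' 30; python3 -m creep '[[1,0,0,0,0,0,0],[1,0,0,0,0,0,0]]'
```

```text
clock: 30.48
position: [0.6284, -0.3533, 0.0288]
ee_rot: [0.0, 1.0, 0.001, 0.001]
ft_force: [-0.2, 0.2, 4.2]
opening: 0.02
gripper_force: 29.4
clock: 30.72
position: [0.6285, -0.3532, 0.0288]
ee_rot: [0.0, 1.0, 0.001, 0.001]
ft_force: [-0.5, 0.5, 5.8]
opening: 0.0202
gripper_force: 29.5
```

```bash
python3 -m creep '[[1,0,0,-0.27,0,0,0],[1,0,0,-0.8,0,0,0],[1,0,0,-0.9,0,0,0],[1,0,0,-0.9,0,0,0],[1,-0.33,-0.6,0,0,0,0],[1,-0.34,-0.85,0,0,0,0],[1,-0.34,-0.85,0,0,0,0],[1,-0.34,-0.85,0,0,0,0]]'; python3 -m creep '[[1,-0.34,-0.85,0,0,0,0],[1,-0.34,-0.85,0,0,0,0],[1,-0.34,-0.85,0,0,0,0],[1,-0.34,-0.85,0,0,0,0],[1,-0.34,-0.85,0,0,0,0],[1,-0.34,-0.85,0,0,0,0],[1,-0.34,-0.85,0,0,0,0],[1,-0.33,-0.8,0,0,0,0]]';  python3 -m creep '[[1,0,-0.24,0,0,0,0],[1,0,0,0,0,0,0],[1,0,0,0,0,0,0]]'
python3 - <<'E'
from h import *
where();im=grab('wrist','pics/w10.png')
E
```

```text
clock: 31.72
position: [0.5454, -0.1623, 0.1998]
ee_rot: [0.0, 1.0, 0.001, 0.0]
ft_force: [0.8, 0.3, 0.0]
opening: 0.0203
gripper_force: 29.4
clock: 32.72
position: [0.3822, 0.2423, 0.2]
ee_rot: [0.0, 1.0, 0.001, 0.001]
ft_force: [0.9, 0.2, -0.8]
opening: 0.0205
gripper_force: 29.4
clock: 33.1
position: [0.3837, 0.2538, 0.1994]
ee_rot: [0.001, 1.0, -0.0, -0.0]
ft_force: [0.2, -0.6, -1.6]
opening: 0.0201
gripper_force: 29.5
p [0.3837 0.2538 0.1994] yaw -0.03 zdir [-0.    -0.001 -1.   ] open 0.0201 gf 29.5 F [ 0.2 -0.6 -1.6] t 33.1 q [ 0.11  0.22 -0.85  1.74  0.17  1.27 -2.36]
```

View pics/w10.png

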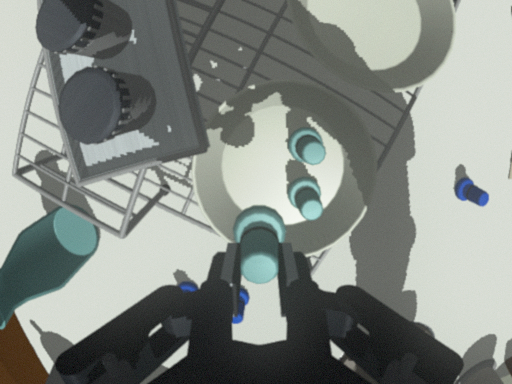

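Stopper 1 stands with its head at (304,190), next to the home stopper at (305,145). The tray corner is at (207,149) and the tier's front corner at (123,236). I'll check clearances before lowering.

```bash
python3 - <<'E'
from h import *
print('A,home',wray([(304,190),(305,145)],.07).round(4)[:,:2].tolist(),wray([(310,208),(312,153)],.116).round(4)[:,:2].tolist(),'tray',wray([(207,149),(80,183)],.165).round(4)[:,:2].tolist(),'tier',wray([(123,236),(163,165)],.145).round(4)[:,:2].tolist(),'rim lr',wray([(193,165),(376,165)],.097).round(4)[:,:2].tolist())
E
```

```text
A,home [[0.3763, 0.2072], [0.4235, 0.2081]] [[0.3735, 0.2083], [0.4235, 0.2091]] tray [[0.4348, 0.2898], [0.4121, 0.3959]] tier [[0.3574, 0.3742], [0.4199, 0.329]] rim lr [[0.409, 0.3157], [0.4103, 0.1411]]
```

```bash
python3 -m creep '[[1,-0.05,-0.07,0.5,0,0,0],[1,0,0,0.6,0,0,0],[1,0,0,0.4,0,0,0],[1,0,0,0.2,0,0,0],[1,0,0,0.08,0,0,0],[1,0,0,0,0,0,0],[1,0,0,0,0,0,0]]'; python3 -m creep '[[1,0,0,0.05,0,0,0],[1,0,0,0.03,0,0,0],[1,0,0,0,0,0,0],[1,0,0,0,0,0,0]]'
```

```text
clock: 34.02
position: [0.381, 0.2598, 0.0935]
ee_rot: [-0.0, 1.0, 0.001, 0.001]
ft_force: [0.6, 0.5, -1.2]
opening: 0.0202
gripper_force: 29.5
clock: 34.52
position: [0.3802, 0.2594, 0.0878]
ee_rot: [-0.0, 1.0, 0.001, -0.0]
ft_force: [0.8, 0.0, -1.2]
opening: 0.0201
gripper_force: 29.5
```

```bash
python3 -m creep '[[1,0,0,0.02,0,0,0],[1,0,0,0,0,0,0],[1,0,0,0,0,0,0]]'
```

```text
clock: 34.9
position: [0.3803, 0.2595, 0.0867]
ee_rot: [-0.0, 1.0, 0.001, 0.0]
ft_force: [-0.1, -0.2, 0.6]
opening: 0.0201
gripper_force: 29.6
```

Contact. Release with a small opening and lift.

```bash
python3 -m creep '[[1,0,0,0.01,0,0,0],[0.4,0,0,0,0,0,0],[0.28,0,0,0,0,0,0],[0.28,0,0,0,0,0,0],[0.28,0,0,-0.1,0,0,0],[0.28,0,0,-0.3,0,0,0],[0.28,0,0,-0.6,0,0,0],[0.28,0,0,-0.7,0,0,0]]'; python3 -m creep '[[0.28,0,0,-0.2,0,0,0],[0.28,0,0,0,0,0,0],[0.28,0,0,0,0,0,0]]'
python3 - <<'E'
from h import *
where();im=grab('wrist','pics/w11.png')
E
```

```text
clock: 35.9
position: [0.3798, 0.259, 0.189]
ee_rot: [0.0, 1.0, 0.001, -0.001]
ft_force: [0.9, -0.0, 0.1]
opening: 0.0309
gripper_force: 0.0
clock: 36.28
position: [0.3795, 0.2585, 0.1986]
ee_rot: [0.001, 1.0, 0.001, -0.001]
ft_force: [-0.7, -0.3, -1.1]
opening: 0.0311
gripper_force: 0.0
p [0.3795 0.2585 0.1986] yaw 0.07 zdir [-0.002 -0.002 -1.   ] open 0.0311 gf 0.0 F [-0.7 -0.3 -1.1] t 36.275 q [ 0.1   0.22 -0.86  1.74  0.18  1.27 -2.37]
```

View pics/w11.png

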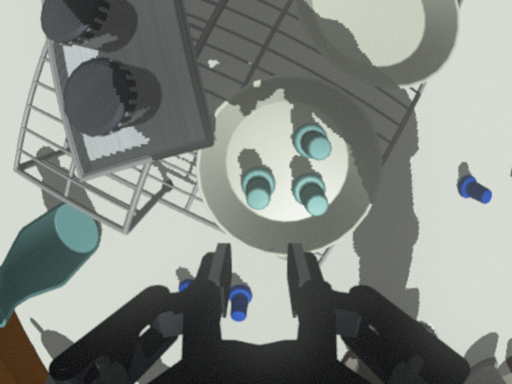

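All three stoppers stand head down in the bowl, at (258,188), (308,190) and (313,140). Four earlier estimates put the funnel at about (0.610, -0.203), within 3 mm of each other, so I'll go straight to it.

```bash
python3 -m creep '[[0.2,0.35,0.6,0,0,0,0],[0.2,0.38,0.78,0,0,0,0],[0.2,0.38,0.78,0,0,0,0],[0,0.38,0.78,0,0,0,0],[-0.4,0.38,0.78,0,0,0,0],[-0.4,0.38,0.78,0,0,0,0],[-0.4,0.38,0.78,0,0,0,0],[-0.4,0.38,0.78,0,0,0,0]]'; python3 -m creep '[[-0.4,0.4,0.8,0,0,0,0],[-0.4,0.43,0.83,0,0,0,0],[-0.4,0,0,0.4,0,0,0],[-0.4,0,0,0,0,0,0],[-0.4,0,0,0,0,0,0]]'
python3 - <<'E'
from h import *
where();im=grab('wrist','pics/w12.png')
h=cv2.cvtColor(im,cv2.COLOR_RGB2HSV)
# print rough gray levels around expected funnel
from itertools import product
g=cv2.cvtColor(im,cv2.COLOR_RGB2GRAY)
for v in range(80,260,8): print(v,g[v,180:340:8])
E
```

```text
clock: 37.33
position: [0.5611, -0.1055, 0.1984]
ee_rot: [-0.0, 1.0, 0.001, -0.001]
ft_force: [1.4, 1.1, -0.3]
opening: 0.0595
gripper_force: 0.0
clock: 37.95
position: [0.6111, -0.2003, 0.1759]
ee_rot: [-0.0, 1.0, 0.002, -0.0]
ft_force: [-0.4, 1.2, 0.7]
opening: 0.0599
gripper_force: 0.0
p [ 0.6111 -0.2003  0.1759] yaw 0.2 zdir [-0.001  0.001 -1.   ] open 0.0599 gf 0.0 F [-0.4  1.2  0.7] t 37.95 q [ 0.63  0.59 -0.58  1.27  0.31  1.38 -1.49]
80 [ 83  81  86 171 172 170 172 173 133  90  91 172 174 173 177 174 175 176
 174 176]
88 [114  85  82 172 175 168 175 173 172  88 136 170 172 176 177 173 174 176
 176 176]
96 [122 171 108 169 175 171 172 173 173 176 174 172 173 174 177 174 176 174
 176 174]
104 [163 171 171 175 173 174 173 173 169 176 172 175 174 174 174 173 178 176
 175 172]
112 [168 173 172 171 173 176 174 174 174 172 174 174 177 172 174 175 175 177
 176 176]
120 [171 171 173 178 176 176 174 177 174 164 175 163 169 162 133 155 127 154
 145 159]
128 [161 171 173 173 165 155 153 155 153 155 155 156 156 156 156 153 155 151
 151 154]
136 [ 89 175 173 175 165 153 143 152  77 100 144
[... 643 characters left out ...]
153]
200 [172 176 172 173 173 159 155 141  83  82  56  89  92  90 162 152 166 153
 169 154]
208 [170 170 172 175 171 156 155 152 153 122  93 101 156 151 150 153 165 151
 167 152]
216 [172 175 169 174 175 136 155 156 157 153 152 151 160 157 164 154 165 154
 170 157]
224 [174 176 173 174 172 155 153 155 156 155 154 155 157 151 166 157 169 153
 171 154]
232 [162 173 172 171 171 167 156 156 156 155 156 157 156 152 166 155 174 157
 174 157]
240 [116 171 172 175 170 174 159 154 154 157 158 154 156 155 167 153 172 156
 174 153]
248 [155 121  69 169 172 173 156 154 158 158 160 157 155 155 163 153 169  91
  71 153]
256 [ 58  64  52 163 172 175 157 153 154 158 154 160 157 156 164 154 170  52
  60  70]
```

```bash
python3 - <<'E'
from h import *
g=cv2.cvtColor(cv2.imread('pics/w12.png'),6)
m=(g<105).astype(np.uint8);m[:110]=0
n,l,s,c=cv2.connectedComponentsWithStats(m);i=l[180,260];(x,y),r=cv2.minEnclosingCircle(np.argwhere(l==i)[:,::-1].astype(np.float32));print(s[i],c[i],x,y,r)
x0,y0,w,h=s[i][:4]
p=wray([(x0,175),(x0+w,175),(262,y0),(262,y0+h),c[i]],.008).round(4);print(p[:,:2].tolist())
E
```

```text
[ 226  130   72   79 4219] [261.0113771  171.64968002] 260.50177001953125 167.61483764648438 41.07545471191406
[[0.61, -0.1612], [0.6105, -0.2448], [0.6622, -0.2026], [0.5681, -0.2033], [0.6141, -0.2018]]
```

```bash
python3 -m creep '[[-0.4,-0.02,0.05,0.5,0,0,0],[-0.4,0,0,0.7,0,0,0],[-0.4,0,0,0.5,0,0,0],[-0.4,0,0,0.13,0,0,0],[-0.4,0,0,0,0,0,0],[1,0,0,0,0,0,0],[1,0,0,0,0,0,0],[1,0,0,0,0,0,0]]' 25; python3 -m creep '[[1,0,0,0,0,0,0],[1,0,0,0,0,0,0],[1,0,0,0,0,0,0]]'
```

```text
clock: 39.0
position: [0.6107, -0.2046, 0.0673]
ee_rot: [0.0, 1.0, 0.001, 0.001]
ft_force: [-0.6, -0.8, 1.2]
opening: 0.0121
gripper_force: 24.3
clock: 39.38
position: [0.6106, -0.2042, 0.067]
ee_rot: [-0.0, 1.0, 0.001, 0.001]
ft_force: [-0.5, 1.8, 4.5]
opening: 0.0119
gripper_force: 24.6
```

```bash
python3 -m creep '[[1,0,0,-0.3,0,0,0],[1,0,0,-0.6,0,0,0],[1,0,0,-0.8,0,0,0],[1,0,0,-0.8,0,0,0],[1,0,0,-0.55,0,0,0],[1,-0.1,-0.6,0,0,0,0],[1,-0.1,-0.85,0,0,0,0],[1,-0.1,-0.85,0,0,0,0]]'; python3 -m creep '[[1,-0.1,-0.85,0,0,0,0],[1,-0.1,-0.85,0,0,0,0],[1,-0.1,-0.85,0,0,0,0],[1,-0.1,-0.85,0,0,0,0],[1,0,0,0,0,0,0],[1,0,0,0,0,0,0]]'
python3 - <<'E'
from h import *
where();im=grab('wrist','pics/w13.png');grab('scene','pics/s13.png')
E
```

```text
clock: 40.38
position: [0.5914, -0.0663, 0.2498]
ee_rot: [0.0, 1.0, -0.0, 0.0]
ft_force: [0.8, 0.3, -1.6]
opening: 0.0117
gripper_force: 24.5
clock: 41.12
position: [0.5678, 0.1363, 0.2495]
ee_rot: [0.001, 1.0, 0.001, 0.0]
ft_force: [-0.1, -1.0, -0.8]
opening: 0.0122
gripper_force: 24.5
p [0.5678 0.1363 0.2495] yaw 0.06 zdir [ 0.    -0.002 -1.   ] open 0.0122 gf 24.5 F [-0.1 -1.  -0.8] t 41.125 q [ 0.18  0.44 -0.68  1.32  0.28  1.47 -2.05]
```

```bash
python3 -m creep '[[1,0.02,-0.05,0.5,0,0,0],[1,0,0,0.6,0,0,0],[1,0,0,0.5,0,0,0],[1,0,0,0.25,0,0,0],[1,0,0,0.1,0,0,0],[1,0,0,0,0,0,0],[1,0,0,0,0,0,0]]'; python3 -m creep '[[1,0,0,0.05,0,0,0],[1,0,0,0.02,0,0,0],[1,0,0,0,0,0,0],[1,0,0,0,0,0,0]]'; python3 -m creep '[[1,0,0,0.02,0,0,0],[1,0,0,0,0,0,0],[1,0,0,0,0,0,0]]'
```

```text
clock: 42.1
position: [0.5697, 0.1406, 0.1336]
ee_rot: [-0.0, 1.0, 0.001, 0.001]
ft_force: [0.1, -0.5, -0.3]
opening: 0.0118
gripper_force: 24.5
clock: 42.6
position: [0.5688, 0.1402, 0.1281]
ee_rot: [-0.0, 1.0, 0.001, 0.0]
ft_force: [-0.3, -0.4, -0.8]
opening: 0.0115
gripper_force: 24.5
clock: 42.98
position: [0.5688, 0.1402, 0.1268]
ee_rot: [0.0, 1.0, 0.001, -0.0]
ft_force: [-0.1, -0.3, -0.2]
opening: 0.0118
gripper_force: 24.5
```

```bash
python3 -m creep '[[1,0,0,0.02,0,0,0],[1,0,0,0,0,0,0],[1,0,0,0,0,0,0]]'; python3 -m creep '[[1,0,0,0.02,0,0,0],[1,0,0,0,0,0,0],[1,0,0,0,0,0,0]]'
```

```text
clock: 43.35
position: [0.5688, 0.1401, 0.1256]
ee_rot: [0.0, 1.0, 0.001, -0.0]
ft_force: [0.5, -0.2, -0.2]
opening: 0.012
gripper_force: 24.5
clock: 43.72
position: [0.569, 0.1409, 0.1251]
ee_rot: [-0.0, 1.0, 0.001, 0.0]
ft_force: [-1.0, 0.9, 4.4]
opening: 0.0119
gripper_force: 24.9
```

Contact. Release, lift clear and take the check picture.

```bash
python3 -m creep '[[0.7,0,0,0,0,0,0],[0.3,0,0,0,0,0,0],[0.2,0,0,0,0,0,0],[0.2,0,0,0,0,0,0],[0.2,0,0,-0.2,0,0,0],[0.2,0,0,-0.5,0,0,0],[0.2,0,0,-0.8,0,0,0],[0.2,0,0,-0.8,0,0,0]]'; python3 -m creep '[[0.2,0,0,-0.7,0,0,0],[0.2,0,0.8,0,0,0,0],[0.2,0,0.8,0,0,0,0],[0.2,0,0.8,0,0,0,0],[0.2,0,0.8,0,0,0,0],[0.2,0,0.8,0,0,0,0],[0.2,0,0,0,0,0,0],[0.2,0,0,0,0,0,0]]'
python3 - <<'E'
from h import *
where();s=grab('scene','pics/s14.png');t=grab('top','pics/t14.png');w=grab('wrist','pics/w14.png')
f=lambda im,x,y,w,h,W,H:cv2.resize(im[y:y+h,x:x+w],(W,H),interpolation=cv2.INTER_CUBIC)
o=np.zeros((600,800,3),np.uint8);t=cv2.convertScaleAbs(t,alpha=1.5)
o[:300,:400]=f(s,255,110,180,135,400,300);o[:300,400:]=f(t,50,110,200,150,400,300);o[300:,:400]=f(w,0,0,512,384,400,300)
o[300:,400:]=f(t,290,60,160,120,400,300)
cv2.imwrite('pics/f.png',o[:,:,::-1])
E
```

```text
clock: 44.72
position: [0.5687, 0.1402, 0.2647]
ee_rot: [-0.0, 1.0, 0.001, 0.0]
ft_force: [1.0, 0.2, 0.7]
opening: 0.0341
gripper_force: 0.0
clock: 45.72
position: [0.5692, -0.099, 0.3051]
ee_rot: [-0.001, 1.0, 0.001, 0.0]
ft_force: [0.4, 1.2, 0.4]
opening: 0.034
gripper_force: 0.0
p [ 0.5692 -0.099   0.3051] yaw 0.1 zdir [ 0.001  0.001 -1.   ] open 0.034 gf 0.0 F [0.4 1.2 0.4] t 45.725 q [ 0.55  0.41 -0.63  1.22  0.23  1.59 -1.6 ]
```

View pics/f.png

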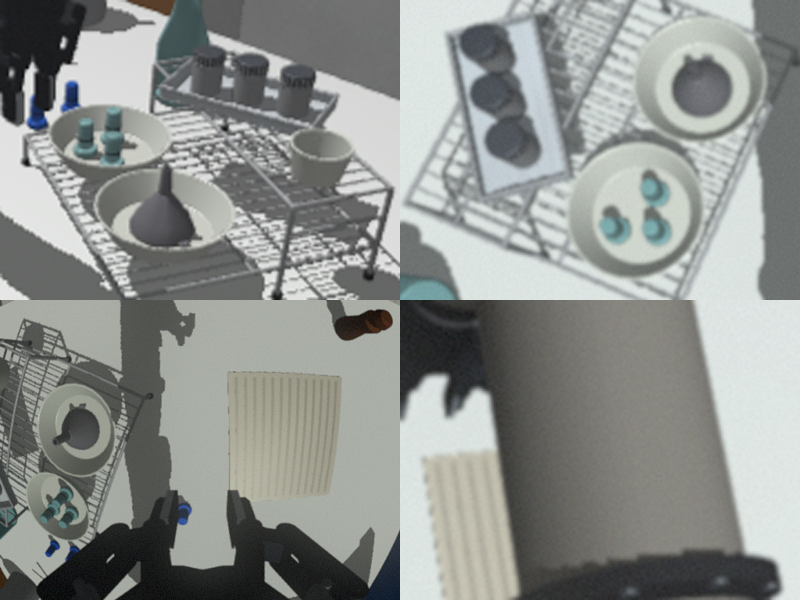

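The final picture shows three tins upright in the tray, three stoppers in the near bowl and the funnel flat in the other bowl, with the mat empty. I'll do one numeric check of the funnel's centring, then hand in if it holds.

```bash
python3 - <<'E'
from h import *
f=toplane('top',[(50+302/2,110+88/2)],.064)[0];b=toplane('top',[(50+300/2,110+78/2)],.097)[0];d=np.hypot(*(f-b)[:2]);print(f,b,d)
if d<.02: print(ctrl.finish_job())
E
```

```text
[0.56313105 0.13914808 0.064     ] [0.56570007 0.13701102 0.097     ] 0.0033416948648357673
the job is handed in; nothing more can be done
None
```

The job is handed in at about 46 s on the robot's clock: both tins stand in the tray, both stoppers head down in the bowl that held one, and the funnel sits about 3 mm off centre in the empty bowl; the last images showed all five in place, but no verdict came back.

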